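Photograph two sample tiles under the swing-arm camera

TASK

Swing the camera arm of the photo stand in over the tile carrier until it meets its stop, then slide the carrier so that the middle of the red tile is right under the brass pointer and let it stand still there for a good second for its picture, and after it do the same with the blue tile. Then pull the carrier's slide fully home towards the robot and swing the arm back out to its parking stop. Keep all four tiles lying in their pockets and do not shift the other things on the counter.

Things in the scene. Friction and masses are not known exactly. Their poses are not given: they have to be found in the camera images.
- stand: Photo stand, fixed to the counter: grey base plate 370 x 300 mm, 12 mm thick. Origin on the counter, straight below the place where the brass pointer stands when the arm is swung in; its x points to the hinge column, away from the robot, y to the parking side (left). Column 165 mm along +x from the origin. The stand's place and yaw vary.
- swing_arm (a joint): Camera arm's upright hinge, rad: 0 = swung in over the carrier against its stop (the arm points along the stand's -x), 1.2 = parked against the other stop, out on the stand's +y side. Stiff: stays where left.
- hinge_mid (a point): Point on the hinge axis at the beam's mid height (118 mm above the counter); fixed, with the stand's axes.
- beam_end (a point): Middle of the black rubber end of the arm, 213 mm from the hinge axis, 118 mm above the counter; turns with the arm, whose free end points along its -x. The rubber is 56 mm long, 24 mm wide, 27 mm high (104 to 131 mm above the counter). The rest of the white beam is 20 mm wide, 105 to 130 mm above the counter. Push the beam or rubber sideways.
- pointer_tip (a point): Tip of the brass pointer under the camera, 62 mm above the counter and 16 mm above the tiles, 165 mm from the hinge axis; moves with the arm. The black round camera above it is 48 mm across and reaches from 85 to 139 mm above the counter.
- cross_slide (a joint): Lower slide, m, along the stand's x: -0.06 = fully home towards the robot, +0.06 = fully away, 0 = middle. Stiff, about 2 N. It carries the upper slide.
- carrier (a joint): Upper slide with the black tile carrier, m, along the stand's y: -0.06 to +0.06, 0 = middle. Stiff, about 2 N.
- carrier_mid (a point): Middle of the carrier's pocket floor, 36 mm above the counter, with the stand's axes. The carrier is 140 x 140 mm with four pockets of 64 mm, centres at x and y of plus or minus 34 mm, between walls 4 mm thick and 6 mm high.
- post_top (a point): Middle of the top of the orange round post, 24 mm across, that moves the carrier: fixed to it, 140 mm to the -y side of carrier_mid; top 132 mm above the counter, graspable from 45 mm up. Pushing or pulling it moves both slides.
- red_tile: Red tile, 60 x 60 x 10 mm, loose in a pocket (2 mm play); origin in the middle of its underside, 36 mm above the counter. Which tile lies in which pocket varies.
- blue_tile: Blue tile, same size and origin, in another pocket.
- white_tile: White tile, likewise.
- green_tile: Green tile, likewise.
- tape_measure: Bystander: yellow tape measure, 74 x 30 x 50 mm high, left of the stand, below the arm's sweep; origin under its middle.
- stapler: Bystander: red and black stapler, 140 x 34 x 50 mm high; origin under its middle.
- jar: Bystander: clear jar, 84 mm across, 125 mm high; origin under its middle.
- pencil_pot: Bystander: dark wooden pot, 76 mm across, 100 mm high; origin under its middle.
- notebook: Bystander: blue notebook, 150 x 210 x 16 mm; origin under its middle.
- calculator: Bystander: grey desk calculator, 150 x 95 x 25 mm; origin under its middle.

How it is judged:
By the outcome, as a careful person would: the job done as asked, in the order asked, and still so for the second after the job is handed in, with the robot touching nothing.
It also fails if it takes over 72 s, if anything falls off the work surface, if the arm or the gripper's body presses on something with over 40 N, if the wrist force passes 120 N, or if a joint passes its speed limit or range.

ROBOT

A 6-joint arm with a two-finger parallel gripper is mounted at the origin on the work surface. World frame = base frame: x ahead of the robot, y to its left, z up, the work surface at z = 0. Lengths are in mm, angles in rad, forces in N, time in s.
With the tool pointing down it reaches from about 300 to 775 mm from the base axis. Payload 14.6 kg.
Tool frame: the origin (TCP) lies between the finger pads; the fingertips stand manip.nose_length ahead of it and the grasp point (between the pads) lies 11 mm behind it (manip.nose_length is the distance from the TCP to the fingertips, in mm); z points along the fingers, y is the line along which they close (so a half turn about z gives the same grasp; the last joint's range is limited). The gripper opens to 94 mm and grips with 3 to 60 N. Pads are 16 mm wide; open, the fingers measure 119 mm over their backs; the gripper's body (75 mm by 177 mm) begins 78 mm behind the grasp point.
Start: joints at [1.267, 0.3, 1.521, -0, 1.321, -0.067], TCP at [129.024, 534.642, 176.046] pointing down, gripper open.
Joint ranges: [-3.03, 3.03], [-0.79, 2.21], [0.23, 2.52], [-1.04, 4.18], [0, 3.07], [-2.55, 2.55]. Speed limits (rad/s): [2.22, 2.22, 2.57, 3.14, 3.14, 3.14].

INTERFACE

Orientations are given as [roll, pitch, yaw] about the fixed x, y, z axes, in that order (R = Rz(yaw) Ry(pitch) Rx(roll)).
In Python, from cell import manip, cams, job gives the robot as it stands.
- The arm moves only by the tool jog_arm, never from a script. Its argument "commands" is a list of rows, each an object of numbers: "dx", "dy", "dz": the shift along the tool's x, y, z each as a share of 40 mm, from -1 to 1; "ax", "ay", "az": the turn, a rotation vector about the tool's x, y, z each as a share of 10 degrees, from -1 to 1; "gripper": the closure, from 0 (fully open) to 1 (shut). A call has 1 to 10 rows; each row shifts and turns the commanded pose from where the row before left it, along the tool's axes as they then stand; what a row does not reach is not made up. A row lasts 1/8 s, in which the tool goes at most 62.5 mm and 10.7 degrees, less where a joint would pass 70% of its speed; a pose out of reach is approached as far as the arm can. A call with a number of a shift or a turn outside -1 to 1 is refused whole. A call with a gripper value outside its range is refused whole. The fingers move at their own pace and stop on an object; "squeeze" is the grip in N (left out, the last holds). Time passes only in rows, so rows that do not move let the fingers close. It gives the time, the measured TCP pose, the force, the opening and the grip force at its end, in the units of the state.
- manip.read_state(): the state, without advancing time (a new reading comes with each control period).
- cams.camera(name): name is "scene" or "top"; returns a dict with "image" (384x512x3 uint8, red, green, blue), "fx", "fy", "cx", "cy" (pixels), "world_to_cam" (4x4, takes a point from world to camera coordinates). Camera axes: x right, y down, z forward; pixel columns grow to the right and rows downward; lengths in mm; the calibration is good to about 2 mm. A picture is of the moment at which its call begins. There is no depth.
- job.sign_off(): hands the job in; it is judged then, once.
The state is a dict: "clock": time; "joints": joint angles; "qd": joint speeds; "effort": joint torques, N m; "eef_pos": TCP position; "eef_rot": TCP orientation; "wrist_force": force on the tool from outside, world axes, zero at the start; "moment": the same for the moment, N m; "finger_gap": finger opening in mm; "finger_force": force on a finger pad.
Only numpy, scipy, OpenCV 4.12 (cv2) and the standard library are available. Lean on these libraries where they do the work, as an engineer would, in place of code of your own. Each camera call takes 0.05 s, during which the arm holds its last target. There are 200 camera calls.

## Working session

There is one attempt and no reset: what is moved stays moved. The work goes in short steps, Python scripts to look and compute and a tool call to move; the robot and the scene stay as the last step left them, time stands still between calls to the robot, and variables do not carry over. Pictures are saved under pics/ and viewed, at most 10 in all, crops included, and the job is handed in when it is done.

Besides the shell and the picture viewer there is one more tool, called after ">>>" as a command line: name --argument value ..., lists and objects as JSON in quotes. jog_arm: Moves the arm, as the interface text tells. Shift numbers are shares of 40 mm and turn numbers shares of 10 degrees, none past 1 either way. Its arguments: {"type":"object","properties":{"commands":{"type":"array"},"squeeze":{"type":"number"}},"required":["commands"]}

```bash
mkdir -p pics; ls; python3 - <<'E'
from cell import manip,cams
import cv2,numpy as np
s=manip.read_state();print(s['clock'],s['eef_pos'],s['eef_rot'],manip.nose_length,s['finger_gap'])
for n in("scene","top"):
    c=cams.camera(n);cv2.imwrite(f"pics/{n}0.png",c["image"][:,:,::-1]);print(n,c['fx'],c['fy'],c['cx'],c['cy'],np.round(c['world_to_cam'],4).tolist())
E
```

```text
pics
0.0 [128.91510194 534.35719907 175.4615182 ] [-3.14039416e+00 -1.08719663e-04  2.90479701e+00] 8.0 93.82874839693916
scene 413.2817312751957 413.2817312751957 257.49258497629506 187.3423775862604 [[0.7765, 0.6301, 0.0043, -472.5241], [0.5409, -0.663, -0.5176, -215.5986], [-0.3232, 0.4043, -0.8556, 1665.9116], [0.0, 0.0, 0.0, 1.0]]
top 396.7474670783938 396.7474670783938 249.9396000826952 192.64837509153378 [[-0.0268, -0.9996, -0.0032, 71.2014], [-0.9823, 0.0269, -0.1855, 562.6604], [0.1856, -0.0019, -0.9826, 1505.0181], [0.0, 0.0, 0.0, 1.0]]
```

View pics/scene0.png

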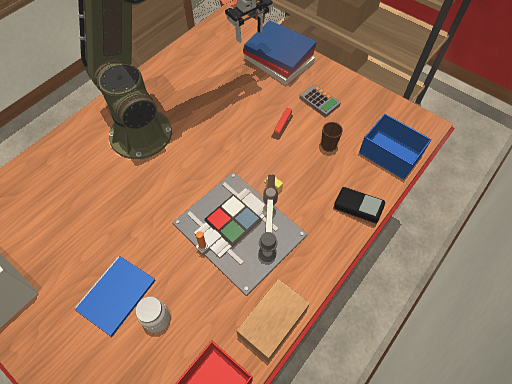

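View pics/top0.png

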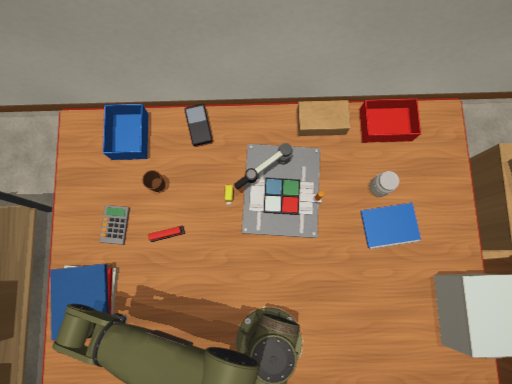

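The scene picture shows the stand around (240,235); the top picture shows the base plate at (245–320,145–237), the red tile at (290,205), blue at (274,186), the post at (319,197) and the hinge at (285,152). I'll enlarge both.

```bash
python3 - <<'E'
import cv2
a=cv2.imread('pics/top0.png')[138:243,220:335];cv2.imwrite('pics/t1.png',cv2.resize(a,None,fx=5.5,fy=5.5,interpolation=cv2.INTER_CUBIC))
a=cv2.imread('pics/scene0.png')[165:300,165:315];cv2.imwrite('pics/s1.png',cv2.resize(a,None,fx=4.4,fy=4.4,interpolation=cv2.INTER_CUBIC))
E
```

```text
(no output)
```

View pics/t1.png

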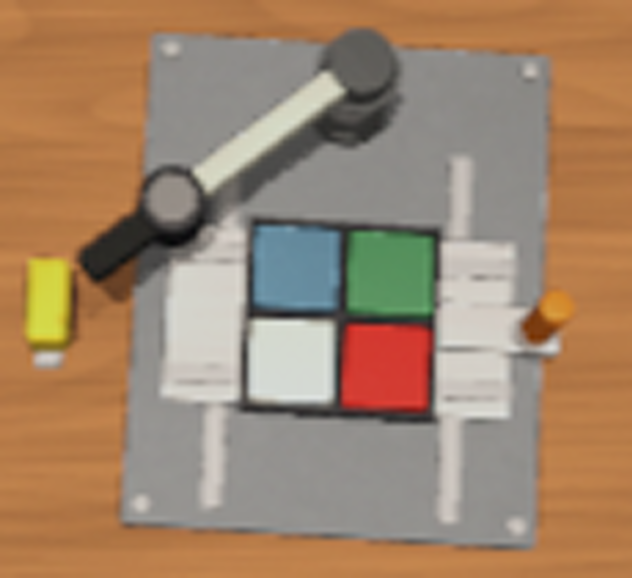

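View pics/s1.png

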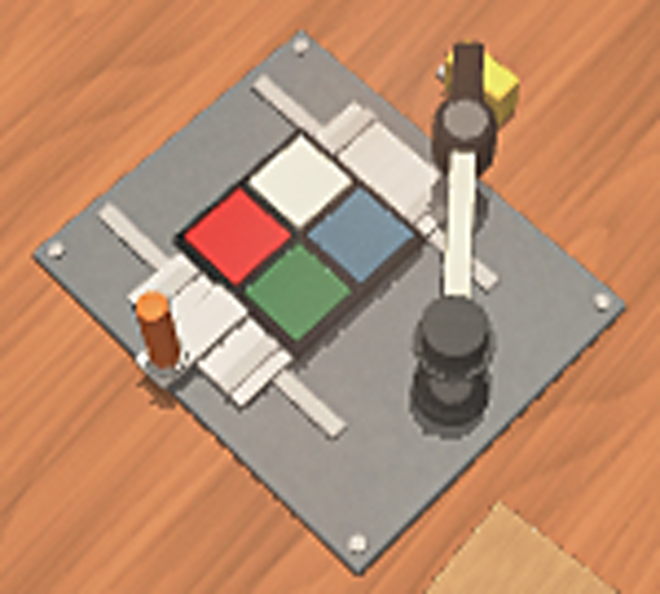

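The plate corners, tiles, post top (top crop 556,308; scene crop 153,305), camera top (173,197 / 465,120) and column cap (361,62 / 455,328) all show clearly. I'll fit the stand pose from them.

```bash
cat > geo.py <<'E'
import cv2,numpy as np
from cell import manip,cams
from scipy.optimize import least_squares
def unproj(c,u,v,z):
    T=np.array(c['world_to_cam']);R,t=T[:3,:3],T[:3,3]
    o=-R.T@t;d=R.T@np.array([(u-c['cx'])/c['fx'],(v-c['cy'])/c['fy'],1]);return (o+d*(z-o[2])/d[2])[:2]
def proj(c,p):
    q=np.array(c['world_to_cam'])@np.r_[p,1];return np.array([c['cx']+c['fx']*q[0]/q[2],c['cy']+c['fy']*q[1]/q[2]])
CR={'top':(5.5,220,138),'scene':(4.4,165,165)}
def full(n,p):
    f,x,y=CR[n];return (p[0]+.5)/f-.5+x,(p[1]+.5)/f-.5+y
HSV={'red':((0,150,90),(6,255,255)),'blue':((95,70,60),(112,190,220)),'green':((50,80,50),(85,255,220))}
def blob(c,col,box):
    h=cv2.cvtColor(c['image'],cv2.COLOR_RGB2HSV);x0,y0,x1,y1=box
    m=cv2.inRange(h,*HSV[col])[y0:y1,x0:x1]
    n,l,s,ce=cv2.connectedComponentsWithStats(m)
    i=1+np.argmax(s[1:,4]);return ce[i]+[x0,y0],s[i,4]
BOX={'top':(225,135,335,245),'scene':(165,165,315,300)}
E
python3 - <<'E'
from geo import *
P={'plate':(12,dict(top=[(153,35),(551,57),(535,547),(122,522)],scene=[(626,305),(360,575),(35,257),(303,30)])),
'post':(132,dict(top=[(556,308)],scene=[(153,305)])),
'cam':(139,dict(top=[(173,197)],scene=[(465,120)])),
'end':(131,dict(top=[(93,268)],scene=[(468,47)])),
'cap':(135,dict(top=[(361,62)],scene=[(455,326)]))}
for n in CR:
    c=cams.camera(n);print(n)
    for k,(z,d) in P.items():
        w=np.array([unproj(c,*full(n,p),z) for p in d[n]]);print(k,w.round(1).tolist())
        if k=='plate':
            print(' mid',w.mean(0).round(1),'yaw',[round(float(np.degrees(np.arctan2(*v[::-1]))),2) for v in(w[0]-w[3],w[1]-w[2])],[round(float(np.degrees(np.arctan2(-v[0],v[1]))),2) for v in(w[0]-w[1],w[3]-w[2])],np.linalg.norm(w[0]-w[3]),np.linalg.norm(w[0]-w[1]))
    for col in HSV:
        p,a=blob(c,col,BOX[n]);print(col,a,unproj(c,*p,46).round(1))
for z in (150,):
  for n in CR: print(n,unproj(cams.camera(n),*full(n,P['cap'][1][n][0]),z))
E
```

```text
top
plate [[776.8, 60.8], [751.4, -236.5], [386.7, -203.3], [412.6, 92.5]]
 mid [581.8 -71.6] yaw [-4.96, -5.2] [-4.89, -5.01] 365.5823324738603 298.4006847799123
post [[538.6, -206.8]]
cam [[621.2, 50.0]]
end [[575.1, 105.6]]
cap [[714.2, -82.3]]
red 251 [514.8 -98.8]
blue 246 [588.3 -37.9]
green 244 [ 582.5 -104.9]
scene
plate [[780.1, 59.2], [755.3, -236.8], [391.1, -203.9], [415.0, 94.6]]
 mid [585.4 -71.8] yaw [-5.54, -5.16] [-4.81, -4.59] 366.8455177594112 297.0259402975573
post [[541.2, -206.8]]
cam [[621.3, 50.5]]
end [[579.8, 107.5]]
cap [[718.8, -84.9]]
red 283 [515.9 -99.6]Traceback (most recent call last):
  File "<stdin>", line 14, in <module>
  File "geo.py", line 17, in blob
    i=1+np.argmax(s[1:,4]);return ce[i]+[x0,y0],s[i,4]
        ~~~~~~~~~^^^^^^^^^
    return _wrapfunc(a, 'argmax', axis=axis, out=out, **kwds)
    return bound(*args, **kwds)
ValueError: attempt to get argmax of an empty sequence
```

Stand: yaw ≈ -5.05°, origin ≈ (552,-69), hinge ≈ (716,-83.5), arm at about 0.87 rad, slides near 0. I'll move to the outer side of the arm end first.

>>> jog_arm --commands '[{"dx":-0.5,"dy":-0.24,"gripper":1},{"dx":-1,"dy":-0.48,"gripper":1},{"dx":-1,"dy":-0.48,"gripper":1},{"dx":-1,"dy":-0.48,"gripper":1},{"dx":-1,"dy":-0.48,"gripper":1},{"dx":-1,"dy":-0.48,"gripper":1},{"dx":-1,"dy":-0.48,"gripper":1},{"dx":-1,"dy":-0.48,"gripper":1},{"dx":-1,"dy":-0.48,"gripper":1},{"dx":-1,"dy":-0.48,"gripper":1}]'

```text
schema error: expected keys dx, dy, dz, ax, ay, az, gripper
```

>>> jog_arm --commands '[{"dx":-1,"dy":-0.5,"gripper":1},{"dx":-1,"dy":-0.5,"gripper":1},{"dx":-1,"dy":-0.5,"gripper":1},{"dx":-1,"dy":-0.5,"gripper":1},{"dx":-0.9,"dy":-0.45,"gripper":1},{"dx":-0.45,"dy":-0.25,"gripper":1},{"az":1},{"az":1},{"az":1},{"az":1}]'

```text
schema error: expected keys dx, dy, dz, ax, ay, az, gripper
```

>>> jog_arm --commands '[{"az":1},{"az":1},{"az":1},{"az":1},{"az":1},{"az":1},{"az":1},{"az":1},{"az":1},{"az":0.1}]'

```text
schema error: expected keys dx, dy, dz, ax, ay, az, gripper
```

All keys are needed.

>>> jog_arm --commands '[{"dx":-0.5,"dy":-0.24,"dz":0,"ax":0,"ay":0,"az":0,"gripper":1},{"dx":-1,"dy":-0.48,"dz":0,"ax":0,"ay":0,"az":0,"gripper":1},{"dx":-1,"dy":-0.48,"dz":0,"ax":0,"ay":0,"az":0,"gripper":1},{"dx":-1,"dy":-0.48,"dz":0,"ax":0,"ay":0,"az":0,"gripper":1},{"dx":-1,"dy":-0.48,"dz":0,"ax":0,"ay":0,"az":0,"gripper":1},{"dx":-1,"dy":-0.48,"dz":0,"ax":0,"ay":0,"az":0,"gripper":1},{"dx":-1,"dy":-0.48,"dz":0,"ax":0,"ay":0,"az":0,"gripper":1},{"dx":-1,"dy":-0.48,"dz":0,"ax":0,"ay":0,"az":0,"gripper":1},{"dx":-1,"dy":-0.48,"dz":0,"ax":0,"ay":0,"az":0,"gripper":1},{"dx":-1,"dy":-0.48,"dz":0,"ax":0,"ay":0,"az":0,"gripper":1}]'

```text
clock: 1.45
eef_pos: [456.6, 267.1, 176.0]
eef_rot: [-3.142, -0.0, 2.905]
wrist_force: [-0.1, 0.1, -0.0]
finger_gap: 0.5
finger_force: 0.0
```

>>> jog_arm --commands '[{"dx":-1,"dy":-0.5,"dz":0,"ax":0,"ay":0,"az":0,"gripper":1},{"dx":-1,"dy":-0.5,"dz":0,"ax":0,"ay":0,"az":0,"gripper":1},{"dx":-1,"dy":-0.5,"dz":0,"ax":0,"ay":0,"az":0,"gripper":1},{"dx":-1,"dy":-0.5,"dz":0,"ax":0,"ay":0,"az":0,"gripper":1},{"dx":-0.9,"dy":-0.45,"dz":0,"ax":0,"ay":0,"az":0,"gripper":1},{"dx":-0.45,"dy":-0.25,"dz":0,"ax":0,"ay":0,"az":0,"gripper":1},{"dx":0,"dy":0,"dz":0,"ax":0,"ay":0,"az":1,"gripper":1},{"dx":0,"dy":0,"dz":0,"ax":0,"ay":0,"az":1,"gripper":1},{"dx":0,"dy":0,"dz":0,"ax":0,"ay":0,"az":1,"gripper":1},{"dx":0,"dy":0,"dz":0,"ax":0,"ay":0,"az":1,"gripper":1}]'

```text
clock: 2.7
eef_pos: [638.2, 113.0, 175.8]
eef_rot: [-3.141, -0.0, 2.201]
wrist_force: [-0.4, -0.1, -0.3]
finger_gap: 0.5
finger_force: 0.0
```

>>> jog_arm --commands '[{"dx":0,"dy":0,"dz":0,"ax":0,"ay":0,"az":1,"gripper":1},{"dx":0,"dy":0,"dz":0,"ax":0,"ay":0,"az":1,"gripper":1},{"dx":0,"dy":0,"dz":0,"ax":0,"ay":0,"az":1,"gripper":1},{"dx":0,"dy":0,"dz":0,"ax":0,"ay":0,"az":1,"gripper":1},{"dx":0,"dy":0,"dz":0,"ax":0,"ay":0,"az":1,"gripper":1},{"dx":0,"dy":0,"dz":0,"ax":0,"ay":0,"az":1,"gripper":1},{"dx":0,"dy":0,"dz":0,"ax":0,"ay":0,"az":1,"gripper":1},{"dx":0,"dy":0,"dz":0,"ax":0,"ay":0,"az":1,"gripper":1},{"dx":0,"dy":0,"dz":0,"ax":0,"ay":0,"az":1,"gripper":1},{"dx":0,"dy":0,"dz":0,"ax":0,"ay":0,"az":0.1,"gripper":1}]'

```text
clock: 3.95
eef_pos: [638.2, 113.0, 175.8]
eef_rot: [-3.141, 0.0, 0.619]
wrist_force: [-0.5, -0.5, -0.1]
finger_gap: 0.8
finger_force: 0.0
```

```bash
cat >> geo.py <<'E'
YAW=np.radians(-5.05);U=np.array([np.cos(YAW),np.sin(YAW)]);V=np.array([-U[1],U[0]])
O=np.array([551.7,-68.9]);H=O+165*U
def st(p): d=np.array(p)[:2]-O;return np.array([d@U,d@V])
def wd(p): return O+p[0]*U+p[1]*V
def goto(stand_xy,z,yawdeg):
    """shift in current tool axes, in shares of 40 mm; turn in degrees"""
    s=manip.read_state();y=s['eef_rot'][2];X=np.array([np.cos(y),np.sin(y)]);Y=np.array([np.sin(y),-np.cos(y)])
    d=wd(stand_xy)-s['eef_pos'][:2]
    print('t',s['clock'],'pos',s['eef_pos'].round(1),'stand',st(s['eef_pos']).round(1),'yaw',round(float(np.degrees(y)),2),'F',s['wrist_force'].round(1))
    print('dx,dy,dz',(np.array([d@X,d@Y,s['eef_pos'][2]-z])/40).round(3),'az deg',round(float(np.degrees(y)-yawdeg),2))
E
python3 -c "
from geo import *
goto((70.5,188.6),112,35.3)"
```

```text
t 3.95 pos [638.2 113.  175.8] stand [ 70.2 188.8] yaw 35.45 F [-0.5 -0.5 -0.1]
dx,dy,dz [0.003 0.009 1.595] az deg 0.15
```

>>> jog_arm --commands '[{"dx":0,"dy":0,"dz":0.8,"ax":0,"ay":0,"az":0,"gripper":1},{"dx":0,"dy":0,"dz":0.8,"ax":0,"ay":0,"az":0,"gripper":1},{"dx":-0.35,"dy":0,"dz":0,"ax":0,"ay":0,"az":0,"gripper":1},{"dx":-0.35,"dy":0,"dz":0,"ax":0,"ay":0,"az":0,"gripper":1},{"dx":-0.45,"dy":-0.03,"dz":0,"ax":0,"ay":0,"az":-0.5,"gripper":1},{"dx":-0.45,"dy":-0.03,"dz":0,"ax":0,"ay":0,"az":-0.5,"gripper":1}]'

```text
clock: 4.7
eef_pos: [585.1, 76.3, 111.9]
eef_rot: [-3.141, 0.0, 0.8]
wrist_force: [-0.2, -0.4, 0.0]
finger_gap: 0.3
finger_force: 0.0
```

>>> jog_arm --commands '[{"dx":-0.45,"dy":-0.03,"dz":0,"ax":0,"ay":0,"az":-0.5,"gripper":1},{"dx":-0.45,"dy":-0.03,"dz":0,"ax":0,"ay":0,"az":-0.5,"gripper":1},{"dx":-0.45,"dy":-0.03,"dz":0,"ax":0,"ay":0,"az":-0.5,"gripper":1},{"dx":-0.45,"dy":-0.03,"dz":0,"ax":0,"ay":0,"az":-0.5,"gripper":1},{"dx":-0.45,"dy":-0.03,"dz":0,"ax":0,"ay":0,"az":-0.5,"gripper":1},{"dx":-0.45,"dy":-0.03,"dz":0,"ax":0,"ay":0,"az":-0.5,"gripper":1},{"dx":-0.2,"dy":-0.01,"dz":0,"ax":0,"ay":0,"az":-0.22,"gripper":1},{"dx":0,"dy":0,"dz":0,"ax":0,"ay":0,"az":0,"gripper":1}]'

```text
clock: 5.7
eef_pos: [520.5, -18.2, 112.1]
eef_rot: [3.142, 0.0, 1.357]
wrist_force: [0.3, 0.5, -0.3]
finger_gap: -0.1
finger_force: 0.0
```

```bash
python3 -c "
from geo import *
goto((-40,20),112,84.95)"
```

```text
t 5.7 pos [520.5 -18.2 112.1] stand [-35.6  47.8] yaw 77.74 F [ 0.3  0.5 -0.3]
dx,dy,dz [-0.703 -0.023  0.003] az deg -7.21
```

```bash
python3 - <<'E'
from cell import cams
import cv2
a=cams.camera('scene')['image'][165:300,165:315,::-1];b=cams.camera('top')['image'][138:243,220:335,::-1]
cv2.imwrite('pics/c2.png',cv2.hconcat([cv2.resize(a,(400,360),interpolation=2),cv2.resize(b,(394,360),interpolation=2)]))
E
```

```text
(no output)
```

View pics/c2.png

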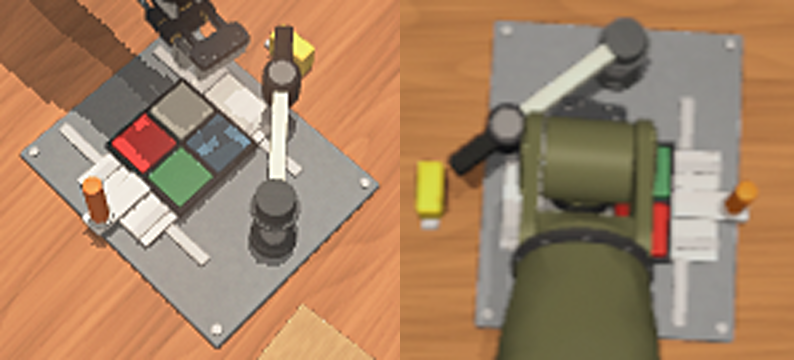

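The picture shows the arm still where it was (camera at 507,125 in the right half), while the gripper stands at the near-left of the tiles. I'll check where the fingers really are.

```bash
python3 - <<'E'
from geo import *
s=manip.read_state();print(s['eef_pos'],s['joints'])
c=cams.camera('scene');cv2.imwrite('pics/s3.png',c['image'][:,:,::-1])
for dz in(-8,0,11,60): 
    p=proj(c,s['eef_pos']+[0,0,dz]);print(dz,p.round(1),((p-[165,165])*400/150).round())
# arm points at theta .867 in scene crop
for r,z in((165,139),(241,131),(185,131),(213,104)):
    th=.867;q=wd((165-r*np.cos(th),r*np.sin(th)));p=proj(c,np.r_[q,z]);print(r,z,q.round(1),((p-[165,165])*400/150).round())
a=c['image'][130:240,190:300,::-1];cv2.imwrite('pics/s3.png',cv2.resize(a,(600,600),interpolation=2))
E
```

```text
[520.60266855 -17.57957183 112.04966764] [-1.04120129e-01  2.98559539e-01  1.67884318e+00  8.33261364e-05
  1.16420404e+00  1.10880047e-01]
-8 [234.2 194.4] [185.  78.]
0 [234.1 193.2] [184.  75.]
11 [234.  191.5] [184.  71.]
60 [233.3 183.8] [182.  50.]
165 139 [620.8  51.3] [281.  71.]
241 131 [576.9 113.3] [284.  23.]
185 131 [609.2  67.6] [281.  61.]
213 104 [593.1  90.5] [282.  53.]
```

View pics/s3.png

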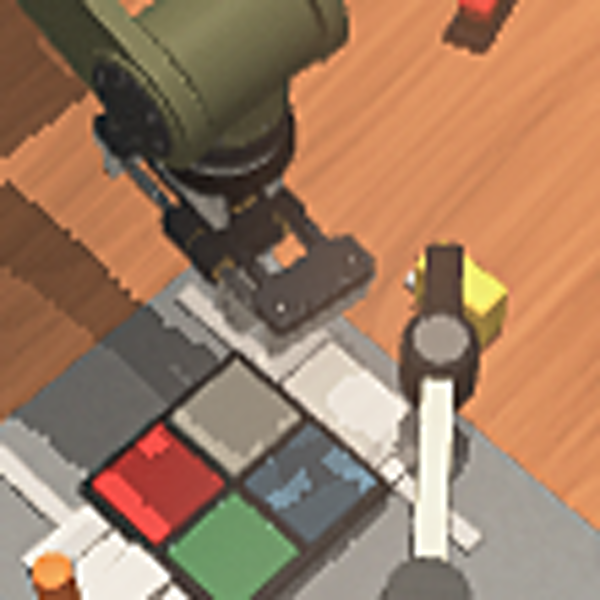

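The fingers went by without moving the arm, perhaps because the tips only grazed its lower edge. I'll go back outside, go deeper, and push slowly while reading the force.

>>> jog_arm --commands '[{"dx":0,"dy":0,"dz":-0.8,"ax":0,"ay":0,"az":0,"gripper":1},{"dx":0,"dy":0,"dz":-0.8,"ax":0,"ay":0,"az":0,"gripper":1},{"dx":0.8,"dy":0.5,"dz":0,"ax":0,"ay":0,"az":0,"gripper":1},{"dx":0.8,"dy":0.5,"dz":0,"ax":0,"ay":0,"az":0,"gripper":1},{"dx":0,"dy":0,"dz":0,"ax":0,"ay":0,"az":1,"gripper":1},{"dx":0,"dy":0,"dz":0,"ax":0,"ay":0,"az":1,"gripper":1},{"dx":0,"dy":0,"dz":0,"ax":0,"ay":0,"az":1,"gripper":1},{"dx":0,"dy":0,"dz":0,"ax":0,"ay":0,"az":1,"gripper":1},{"dx":0,"dy":0,"dz":0,"ax":0,"ay":0,"az":0.24,"gripper":1},{"dx":0,"dy":0,"dz":0,"ax":0,"ay":0,"az":0,"gripper":1}]'

```text
clock: 7.1
eef_pos: [573.3, 36.5, 175.9]
eef_rot: [-3.141, 0.0, 0.616]
wrist_force: [-0.0, -0.7, 0.8]
finger_gap: 0.3
finger_force: 0.0
```

```bash
python3 -c "
from geo import *
goto((70.5,188.6),96,35.3)
for n in CR: cv2.imwrite(f'pics/x_{n}.png',cams.camera(n)['image'][:,:,::-1])"
```

```text
t 7.1 pos [573.3  36.5 175.9] stand [ 12.3 106.9] yaw 35.3 F [-0.  -0.7  0.8]
dx,dy,dz [ 2.432 -0.614  1.998] az deg -0.0
```

>>> jog_arm --commands '[{"dx":0.82,"dy":-0.2,"dz":0,"ax":0,"ay":0,"az":0,"gripper":1},{"dx":0.82,"dy":-0.2,"dz":0,"ax":0,"ay":0,"az":0,"gripper":1},{"dx":0.8,"dy":-0.2,"dz":0,"ax":0,"ay":0,"az":0,"gripper":1},{"dx":0,"dy":0,"dz":0.7,"ax":0,"ay":0,"az":0,"gripper":1},{"dx":0,"dy":0,"dz":0.7,"ax":0,"ay":0,"az":0,"gripper":1},{"dx":0,"dy":0,"dz":0.6,"ax":0,"ay":0,"az":0,"gripper":1},{"dx":-0.3,"dy":0,"dz":0,"ax":0,"ay":0,"az":0,"gripper":1},{"dx":-0.3,"dy":0,"dz":0,"ax":0,"ay":0,"az":0,"gripper":1},{"dx":-0.3,"dy":0,"dz":0,"ax":0,"ay":0,"az":0,"gripper":1}]'

```text
clock: 8.32
eef_pos: [609.6, 90.8, 97.5]
eef_rot: [3.141, -0.002, 0.615]
wrist_force: [1.4, 0.3, -0.6]
finger_gap: 0.7
finger_force: 0.5
```

```bash
python3 - <<'E'
from geo import *
goto((70.5,188.6),96,35.3)
a=cams.camera('scene')['image'][130:240,190:320,::-1];b=cams.camera('top')['image'][138:243,220:335,::-1]
cv2.imwrite('pics/c4.png',cv2.hconcat([cv2.resize(a,(425,360),interpolation=2),cv2.resize(b,(370,360),interpolation=2)]))
E
```

```text
t 8.325 pos [609.6  90.8  97.5] stand [ 43.6 164.2] yaw 35.23 F [ 1.4  0.3 -0.6]
dx,dy,dz [ 0.908 -0.031  0.037] az deg -0.07
```

View pics/c4.png

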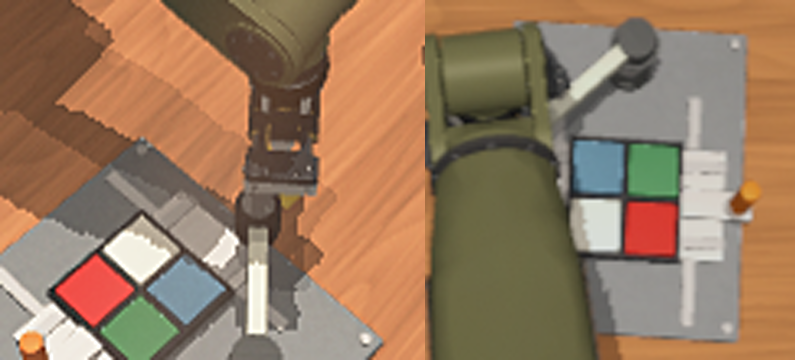

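Contact now shows (1.4 N), with the gripper against the rubber end at about (275,180) in the left half. I'll go on along the arc.

>>> jog_arm --commands '[{"dx":-0.45,"dy":-0.03,"dz":0,"ax":0,"ay":0,"az":-0.5,"gripper":1},{"dx":-0.45,"dy":-0.03,"dz":0,"ax":0,"ay":0,"az":-0.5,"gripper":1},{"dx":-0.45,"dy":-0.03,"dz":0,"ax":0,"ay":0,"az":-0.5,"gripper":1},{"dx":-0.45,"dy":-0.03,"dz":0,"ax":0,"ay":0,"az":-0.5,"gripper":1}]'

```text
clock: 8.93
eef_pos: [553.9, 45.8, 96.7]
eef_rot: [3.14, -0.001, 0.967]
wrist_force: [0.5, 1.3, 1.2]
finger_gap: 0.3
finger_force: 0.5
```

```bash
python3 - <<'E'
from geo import *
goto((70.5,188.6),96,35.3)
a=cams.camera('scene')['image'][130:240,190:320,::-1]
cv2.imwrite('pics/c5.png',cv2.resize(a,(425,360),interpolation=2))
E
```

```text
t 8.925 pos [553.9  45.8  96.7] stand [ -7.9 114.5] yaw 55.41 F [0.5 1.3 1.2]
dx,dy,dz [2.579 0.793 0.018] az deg 20.11
```

View pics/c5.png

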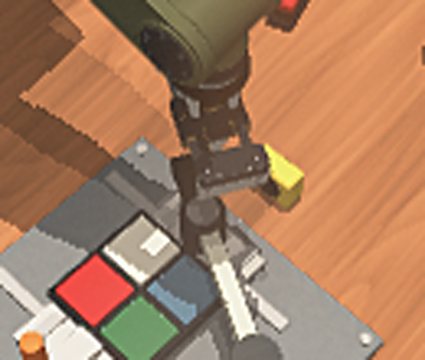

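The arm is now following (camera at (205,210), swung in over the white and blue tiles).

>>> jog_arm --commands '[{"dx":-0.45,"dy":-0.03,"dz":0,"ax":0,"ay":0,"az":-0.5,"gripper":1},{"dx":-0.45,"dy":-0.03,"dz":0,"ax":0,"ay":0,"az":-0.5,"gripper":1},{"dx":-0.45,"dy":-0.03,"dz":0,"ax":0,"ay":0,"az":-0.5,"gripper":1},{"dx":-0.45,"dy":-0.03,"dz":0,"ax":0,"ay":0,"az":-0.5,"gripper":1},{"dx":-0.3,"dy":-0.02,"dz":0,"ax":0,"ay":0,"az":-0.35,"gripper":1},{"dx":-0.2,"dy":-0.01,"dz":0,"ax":0,"ay":0,"az":-0.2,"gripper":1}]'

```text
clock: 9.72
eef_pos: [511.4, -34.8, 96.6]
eef_rot: [3.141, -0.0, 1.409]
wrist_force: [0.1, 0.0, 0.4]
finger_gap: 0.5
finger_force: 0.4
```

>>> jog_arm --commands '[{"dx":-0.1,"dy":0,"dz":0,"ax":0,"ay":0,"az":-0.1,"gripper":1},{"dx":-0.08,"dy":0,"dz":0,"ax":0,"ay":0,"az":-0.1,"gripper":1}]'

```text
clock: 9.98
eef_pos: [510.2, -41.6, 96.3]
eef_rot: [3.141, -0.0, 1.444]
wrist_force: [0.4, 1.5, 0.5]
finger_gap: 0.3
finger_force: 0.4
```

```bash
python3 -c "
from geo import *
goto((-40,20),96,84.95)"
```

```text
t 9.975 pos [510.2 -41.6  96.3] stand [-43.8  23.5] yaw 82.73 F [0.4 1.5 0.5]
dx,dy,dz [-0.085  0.098  0.006] az deg -2.22
```

>>> jog_arm --commands '[{"dx":-0.05,"dy":0,"dz":0,"ax":0,"ay":0,"az":-0.1,"gripper":1},{"dx":-0.05,"dy":0,"dz":0,"ax":0,"ay":0,"az":-0.12,"gripper":1}]'

```text
clock: 10.22
eef_pos: [509.6, -44.2, 96.1]
eef_rot: [-3.141, -0.003, 1.483]
wrist_force: [0.1, 18.7, 2.4]
finger_gap: 0.6
finger_force: 9.3
```

>>> jog_arm --commands '[{"dx":-0.05,"dy":0,"dz":0,"ax":0,"ay":0,"az":0,"gripper":1},{"dx":-0.03,"dy":0,"dz":0,"ax":0,"ay":0,"az":0,"gripper":1}]'

```text
clock: 10.48
eef_pos: [509.5, -44.5, 96.1]
eef_rot: [-3.142, -0.007, 1.483]
wrist_force: [2.4, 36.7, 2.9]
finger_gap: 0.3
finger_force: 18.4
```

```bash
python3 -c "
from geo import *
goto((-40,20),96,84.95)"
```

```text
t 10.475 pos [509.5 -44.5  96.1] stand [-44.2  20.6] yaw 84.98 F [ 2.4 36.7  2.9]
dx,dy,dz [-0.014  0.104  0.004] az deg 0.03
```

At the stop (37 N, tool y agrees with the stand frame within 1 mm). Now back off, rise, and go over the post.

>>> jog_arm --commands '[{"dx":0.25,"dy":0,"dz":0,"ax":0,"ay":0,"az":0,"gripper":1},{"dx":0.5,"dy":0,"dz":0,"ax":0,"ay":0,"az":0,"gripper":0.5},{"dx":0,"dy":0,"dz":-1,"ax":0,"ay":0,"az":0,"gripper":0},{"dx":0,"dy":0,"dz":-1,"ax":0,"ay":0,"az":0,"gripper":0},{"dx":-0.8,"dy":0.2,"dz":0,"ax":0,"ay":0,"az":0,"gripper":0},{"dx":-0.8,"dy":0.2,"dz":0,"ax":0,"ay":0,"az":0,"gripper":0},{"dx":-0.8,"dy":0.2,"dz":0,"ax":0,"ay":0,"az":0,"gripper":0},{"dx":-0.8,"dy":0.2,"dz":0,"ax":0,"ay":0,"az":0,"gripper":0},{"dx":-0.8,"dy":0.2,"dz":0,"ax":0,"ay":0,"az":0,"gripper":0},{"dx":0,"dy":0,"dz":0,"ax":0,"ay":0,"az":0,"gripper":0}]'

```text
clock: 11.72
eef_pos: [537.4, -183.4, 175.6]
eef_rot: [-3.141, 0.0, 1.48]
wrist_force: [0.3, 0.5, -0.2]
finger_gap: 87.0
finger_force: 0.0
```

```bash
cat > meas.py <<'E'
from geo import *
# white tile / tiles and camera top vs frame; save crops
for n in CR:
    c=cams.camera(n);x0,y0,x1,y1=BOX[n]
    cv2.imwrite(f'pics/m_{n}.png',c['image'][:,:,::-1])
    for col in HSV:
        try: p,a=blob(c,col,BOX[n]);print(n,col,a,st(unproj(c,*p,46)).round(1))
        except Exception: pass
E
python3 -c "
from geo import *
goto((0,-139),98,84.95)"; python3 meas.py
```

```text
t 11.725 pos [ 537.4 -183.4  175.6] stand [  -4.1 -115.3] yaw 84.81 F [ 0.3  0.5 -0.2]
dx,dy,dz [-0.592  0.105  1.94 ] az deg -0.14
top red 195 [-34.1 -40.6]
top blue 205 [36.3 38.8]
top green 163 [ 34.9 -43.5]
scene red 120 [-16.4 -34.2]
scene blue 1 [ 8.2 44.8]
scene green 247 [ 34.8 -35.3]
```

>>> jog_arm --commands '[{"dx":-0.59,"dy":0.1,"dz":0,"ax":0,"ay":0,"az":0,"gripper":0},{"dx":0,"dy":0,"dz":0.7,"ax":0,"ay":0,"az":0,"gripper":0},{"dx":0,"dy":0,"dz":0.7,"ax":0,"ay":0,"az":0,"gripper":0},{"dx":0,"dy":0,"dz":0.55,"ax":0,"ay":0,"az":0,"gripper":0},{"dx":0,"dy":0,"dz":0,"ax":0,"ay":0,"az":0,"gripper":0}]'

```text
clock: 12.45
eef_pos: [538.8, -205.7, 96.9]
eef_rot: [-3.139, -0.001, 1.483]
wrist_force: [-0.9, 0.1, 0.1]
finger_gap: 94.1
finger_force: 0.0
```

>>> jog_arm --commands '[{"dx":0,"dy":0,"dz":0,"ax":0,"ay":0,"az":0,"gripper":1},{"dx":0,"dy":0,"dz":0,"ax":0,"ay":0,"az":0,"gripper":1},{"dx":0,"dy":0,"dz":0,"ax":0,"ay":0,"az":0,"gripper":1},{"dx":0,"dy":0,"dz":0,"ax":0,"ay":0,"az":0,"gripper":1},{"dx":0,"dy":0,"dz":0,"ax":0,"ay":0,"az":0,"gripper":1},{"dx":0,"dy":0,"dz":0,"ax":0,"ay":0,"az":0,"gripper":1}]' --squeeze 40

```text
clock: 13.2
eef_pos: [539.4, -205.7, 98.1]
eef_rot: [3.142, 0.0, 1.482]
wrist_force: [-0.2, 0.0, 0.9]
finger_gap: 37.4
finger_force: 0.0
```

```bash
python3 -c "
from geo import *
goto((34,-106),98,84.95)"; python3 meas.py
```

```text
t 13.2 pos [ 539.4 -205.7   98.1] stand [  -0.2 -137.4] yaw 84.93 F [-0.2  0.   0.9]
dx,dy,dz [0.784 0.854 0.002] az deg -0.02
top red 193 [-33.8 -40.8]
top blue 205 [36.3 38.8]
top green 163 [ 34.9 -43.5]
scene red 169 [-35.6 -25.5]
scene blue 1 [ 8.2 44.8]
scene green 250 [ 35.2 -34.8]
```

>>> jog_arm --commands '[{"dx":0,"dy":0,"dz":0,"ax":0,"ay":0,"az":0,"gripper":1},{"dx":0,"dy":0,"dz":0,"ax":0,"ay":0,"az":0,"gripper":1},{"dx":0,"dy":0,"dz":0,"ax":0,"ay":0,"az":0,"gripper":1}]' --squeeze 40

```text
clock: 13.68
eef_pos: [539.5, -205.7, 98.0]
eef_rot: [3.142, -0.0, 1.482]
wrist_force: [0.8, -0.6, -0.3]
finger_gap: 22.1
finger_force: 40.0
```

>>> jog_arm --commands '[{"dx":0.15,"dy":0.15,"dz":0,"ax":0,"ay":0,"az":0,"gripper":1},{"dx":0.25,"dy":0.25,"dz":0,"ax":0,"ay":0,"az":0,"gripper":1},{"dx":0.25,"dy":0.25,"dz":0,"ax":0,"ay":0,"az":0,"gripper":1},{"dx":0.25,"dy":0.25,"dz":0,"ax":0,"ay":0,"az":0,"gripper":1},{"dx":0.25,"dy":0.25,"dz":0,"ax":0,"ay":0,"az":0,"gripper":1},{"dx":0.2,"dy":0.2,"dz":0,"ax":0,"ay":0,"az":0,"gripper":1},{"dx":0,"dy":0,"dz":0,"ax":0,"ay":0,"az":0,"gripper":1}]'

```text
clock: 14.55
eef_pos: [598.9, -155.7, 98.0]
eef_rot: [3.141, -0.001, 1.483]
wrist_force: [1.2, 1.9, 1.0]
finger_gap: 22.0
finger_force: 40.0
```

```bash
python3 -c "
from geo import *
goto((60,-80),98,84.95)"; python3 meas.py
```

```text
t 14.55 pos [ 598.9 -155.7   98. ] stand [ 54.6 -82.3] yaw 84.99 F [1.2 1.9 1. ]
dx,dy,dz [0.058 0.134 0.001] az deg 0.04
top red 146 [21.8 34. ]
top blue 238 [88.1 89.2]
top green 168 [88.5 30.5]
scene red 48 [20.8 45.9]
scene blue 54 [110.2  95.1]
scene green 67 [95.1  0.8]
```

Carrier follows. I'll touch the stops gently to calibrate the slides.

>>> jog_arm --commands '[{"dx":0,"dy":0.1,"dz":0,"ax":0,"ay":0,"az":0,"gripper":1},{"dx":0,"dy":0.05,"dz":0,"ax":0,"ay":0,"az":0,"gripper":1},{"dx":0,"dy":0,"dz":0,"ax":0,"ay":0,"az":0,"gripper":1}]'

```text
clock: 15.02
eef_pos: [604.1, -157.4, 98.0]
eef_rot: [3.141, 0.0, 1.482]
wrist_force: [0.5, 1.3, 1.0]
finger_gap: 21.8
finger_force: 40.0
```

>>> jog_arm --commands '[{"dx":0.05,"dy":0,"dz":0,"ax":0,"ay":0,"az":0,"gripper":1},{"dx":0,"dy":0,"dz":0,"ax":0,"ay":0,"az":0,"gripper":1}]'

```text
clock: 15.28
eef_pos: [604.3, -155.3, 98.1]
eef_rot: [3.141, 0.0, 1.482]
wrist_force: [1.8, -0.6, 0.0]
finger_gap: 21.9
finger_force: 40.0
```

```bash
python3 -c "
from geo import *
goto((60,-80),98,84.95)"
```

```text
t 15.275 pos [ 604.3 -155.3   98.1] stand [ 60.  -81.5] yaw 84.93 F [ 1.8 -0.6  0. ]
dx,dy,dz [0.036 0.001 0.002] az deg -0.02
```

>>> jog_arm --commands '[{"dx":0.03,"dy":0.03,"dz":0,"ax":0,"ay":0,"az":0,"gripper":1},{"dx":0,"dy":0,"dz":0,"ax":0,"ay":0,"az":0,"gripper":1}]'

```text
clock: 15.52
eef_pos: [605.4, -154.1, 98.1]
eef_rot: [-3.141, 0.0, 1.482]
wrist_force: [-1.5, -0.5, 1.2]
finger_gap: 21.9
finger_force: 40.0
```

>>> jog_arm --commands '[{"dx":0.03,"dy":0.03,"dz":0,"ax":0,"ay":0,"az":0,"gripper":1},{"dx":0,"dy":0,"dz":0,"ax":0,"ay":0,"az":0,"gripper":1}]'

```text
clock: 15.78
eef_pos: [605.6, -152.9, 98.0]
eef_rot: [-3.138, -0.0, 1.482]
wrist_force: [-10.9, -0.1, 5.8]
finger_gap: 22.4
finger_force: 40.0
```

>>> jog_arm --commands '[{"dx":0.03,"dy":0.03,"dz":0,"ax":0,"ay":0,"az":0,"gripper":1},{"dx":0,"dy":0,"dz":0,"ax":0,"ay":0,"az":0,"gripper":1}]'

```text
clock: 16.02
eef_pos: [605.8, -151.7, 97.9]
eef_rot: [-3.136, -0.0, 1.482]
wrist_force: [-18.8, 1.9, 9.4]
finger_gap: 22.1
finger_force: 40.0
```

The x stop is reached; now the y stop.

>>> jog_arm --commands '[{"dx":0.03,"dy":-0.06,"dz":0,"ax":0,"ay":0,"az":0,"gripper":1},{"dx":0.03,"dy":0,"dz":0,"ax":0,"ay":0,"az":0,"gripper":1},{"dx":0,"dy":0,"dz":0,"ax":0,"ay":0,"az":0,"gripper":1}]'

```text
clock: 16.4
eef_pos: [605.6, -151.2, 98.1]
eef_rot: [-3.142, 0.003, 1.482]
wrist_force: [-3.3, -11.5, 1.2]
finger_gap: 22.1
finger_force: 40.0
```

>>> jog_arm --commands '[{"dx":0.03,"dy":0,"dz":0,"ax":0,"ay":0,"az":0,"gripper":1},{"dx":0,"dy":0,"dz":0,"ax":0,"ay":0,"az":0,"gripper":1}]'

```text
clock: 16.65
eef_pos: [605.6, -151.1, 98.1]
eef_rot: [3.141, 0.004, 1.481]
wrist_force: [-3.6, -18.1, 0.6]
finger_gap: 21.9
finger_force: 40.0
```

>>> jog_arm --commands '[{"dx":0.03,"dy":0,"dz":0,"ax":0,"ay":0,"az":0,"gripper":1},{"dx":0,"dy":0,"dz":0,"ax":0,"ay":0,"az":0,"gripper":1}]'

```text
clock: 16.9
eef_pos: [605.6, -151.0, 98.1]
eef_rot: [3.141, 0.006, 1.481]
wrist_force: [-3.5, -23.8, -0.9]
finger_gap: 22.0
finger_force: 40.0
```

```bash
python3 -c "
from geo import *
print([st(p).round(2) for p in((605.4,-154.1),(605.6,-152.9),(605.8,-151.7))])
goto((60,-80),98,84.95)"
```

```text
[array([ 60.99, -80.14]), array([ 61.08, -78.93]), array([ 61.18, -77.72])]
t 16.9 pos [ 605.6 -151.    98.1] stand [ 60.9 -77. ] yaw 84.84 F [ -3.5 -23.8  -0.9]
dx,dy,dz [-0.075 -0.024  0.003] az deg -0.11
```

Slide calibration: +60/+60 lies at tool stand (60.95, -77.3). The red tile needs (+34,+34), so tool stand (34.95, -103.3).

>>> jog_arm --commands '[{"dx":-0.18,"dy":-0.15,"dz":0,"ax":0,"ay":0,"az":0,"gripper":1},{"dx":-0.18,"dy":-0.2,"dz":0,"ax":0,"ay":0,"az":0,"gripper":1},{"dx":-0.18,"dy":-0.2,"dz":0,"ax":0,"ay":0,"az":0,"gripper":1},{"dx":-0.16,"dy":-0.1,"dz":0,"ax":0,"ay":0,"az":0,"gripper":1},{"dx":0,"dy":0,"dz":0,"ax":0,"ay":0,"az":0,"gripper":1}]'

```text
clock: 17.52
eef_pos: [577.1, -173.2, 98.1]
eef_rot: [-3.141, 0.0, 1.482]
wrist_force: [-1.2, -2.3, 0.3]
finger_gap: 21.7
finger_force: 40.0
```

```bash
python3 -c "
from geo import *
goto((34.95,-103.3),98,84.95)"; python3 meas.py
```

```text
t 17.525 pos [ 577.1 -173.2   98.1] stand [  34.5 -101.6] yaw 84.9 F [-1.2 -2.3  0.3]
dx,dy,dz [-0.041  0.011  0.002] az deg -0.05
top red 73 [-5.1 23.5]
top blue 236 [67.4 70.4]
top green 98 [67.1 20.8]
scene red 6 [21.9  8.6]
scene blue 3 [93.7 97.3]
scene green 134 [73.2 -7.7]
```

>>> jog_arm --commands '[{"dx":-0.04,"dy":0.01,"dz":0,"ax":0,"ay":0,"az":0,"gripper":1},{"dx":0,"dy":0,"dz":0,"ax":0,"ay":0,"az":0,"gripper":1}]'

```text
clock: 17.88
eef_pos: [578.1, -174.0, 98.0]
eef_rot: [-3.141, -0.0, 1.483]
wrist_force: [-0.4, 1.2, 0.5]
finger_gap: 22.0
finger_force: 40.0
```

```bash
python3 - <<'E'
from geo import *
goto((34.95,-103.3),98,84.95)
a=cams.camera('scene');b=cams.camera('top')
for c,n in((a,'s'),(b,'t')):
    for q,z in(((.95,.6),46),((.95,.6),139),((.95,.6),62)): print(n,q,z,proj(c,np.r_[wd(q),z]).round(1))
cv2.imwrite('pics/v9.png',cv2.hconcat([cv2.resize(a['image'][190:265,190:265,::-1],(395,395),interpolation=2),cv2.resize(b['image'][150:225,245:320,::-1],(395,395),interpolation=2)]))
E
```

```text
t 17.875 pos [ 578.1 -174.    98. ] stand [  35.5 -102.4] yaw 84.95 F [-0.4  1.2  0.5]
dx,dy,dz [-0.023 -0.014  0.001] az deg -0.0
s (0.95, 0.6) 46 [232.4 217.9]
s (0.95, 0.6) 139 [231.  204.8]
s (0.95, 0.6) 62 [232.2 215.7]
t (0.95, 0.6) 46 [281.6 195. ]
t (0.95, 0.6) 139 [283.5 190.5]
t (0.95, 0.6) 62 [281.9 194.3]
```

View pics/v9.png

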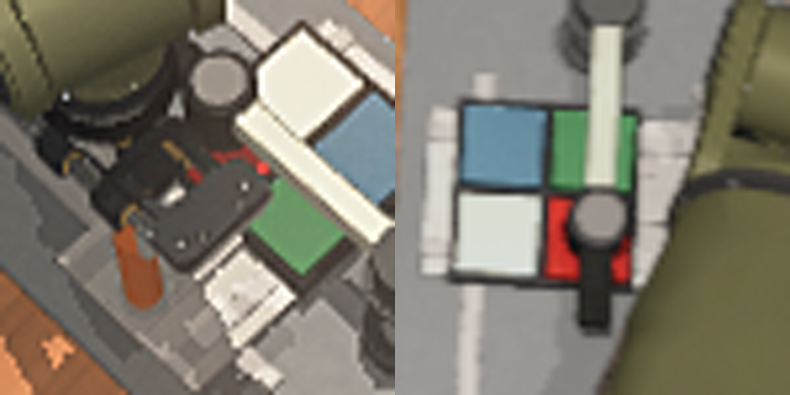

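The top view shows the red tile centred at about (590,240), with the camera at (599,217). Both match the projection within half a pixel. I'll trim under 1 mm and let it stand.

>>> jog_arm --commands '[{"dx":-0.02,"dy":-0.01,"dz":0,"ax":0,"ay":0,"az":0,"gripper":1},{"dx":0,"dy":0,"dz":0,"ax":0,"ay":0,"az":0,"gripper":1},{"dx":0,"dy":0,"dz":0,"ax":0,"ay":0,"az":0,"gripper":1},{"dx":0,"dy":0,"dz":0,"ax":0,"ay":0,"az":0,"gripper":1}]'

```text
clock: 18.48
eef_pos: [577.6, -174.9, 98.1]
eef_rot: [3.141, -0.0, 1.482]
wrist_force: [1.7, 1.6, 0.6]
finger_gap: 22.1
finger_force: 40.0
```

```bash
python3 -c "
from geo import *
goto((34.95,-103.3),98,84.95)"
```

```text
t 18.475 pos [ 577.6 -174.9   98.1] stand [  35.1 -103.3] yaw 84.93 F [1.7 1.6 0.6]
dx,dy,dz [ 0.001 -0.004  0.001] az deg -0.02
```

>>> jog_arm --commands '[{"dx":0,"dy":0,"dz":0,"ax":0,"ay":0,"az":0,"gripper":1},{"dx":0,"dy":0,"dz":0,"ax":0,"ay":0,"az":0,"gripper":1},{"dx":0,"dy":0,"dz":0,"ax":0,"ay":0,"az":0,"gripper":1},{"dx":0,"dy":0,"dz":0,"ax":0,"ay":0,"az":0,"gripper":1},{"dx":0,"dy":0,"dz":0,"ax":0,"ay":0,"az":0,"gripper":1},{"dx":0,"dy":0,"dz":0,"ax":0,"ay":0,"az":0,"gripper":1},{"dx":0,"dy":0,"dz":0,"ax":0,"ay":0,"az":0,"gripper":1},{"dx":0,"dy":0,"dz":0,"ax":0,"ay":0,"az":0,"gripper":1},{"dx":0,"dy":0,"dz":0,"ax":0,"ay":0,"az":0,"gripper":1},{"dx":0,"dy":0,"dz":0,"ax":0,"ay":0,"az":0,"gripper":1}]'

```text
clock: 19.73
eef_pos: [577.5, -174.9, 98.0]
eef_rot: [-3.142, -0.0, 1.482]
wrist_force: [1.1, 1.2, 0.4]
finger_gap: 21.9
finger_force: 40.0
```

>>> jog_arm --commands '[{"dx":0,"dy":0,"dz":0,"ax":0,"ay":0,"az":0,"gripper":1},{"dx":0,"dy":0,"dz":0,"ax":0,"ay":0,"az":0,"gripper":1},{"dx":0,"dy":0,"dz":0,"ax":0,"ay":0,"az":0,"gripper":1},{"dx":0,"dy":0,"dz":0,"ax":0,"ay":0,"az":0,"gripper":1}]'

```text
clock: 20.23
eef_pos: [577.5, -174.9, 98.1]
eef_rot: [3.142, -0.0, 1.482]
wrist_force: [1.6, 1.2, 0.8]
finger_gap: 22.0
finger_force: 40.0
```

>>> jog_arm --commands '[{"dx":-0.1,"dy":-0.1,"dz":0,"ax":0,"ay":0,"az":0,"gripper":1},{"dx":-0.2,"dy":-0.2,"dz":0,"ax":0,"ay":0,"az":0,"gripper":1},{"dx":-0.25,"dy":-0.25,"dz":0,"ax":0,"ay":0,"az":0,"gripper":1},{"dx":-0.25,"dy":-0.25,"dz":0,"ax":0,"ay":0,"az":0,"gripper":1},{"dx":-0.25,"dy":-0.25,"dz":0,"ax":0,"ay":0,"az":0,"gripper":1},{"dx":-0.25,"dy":-0.25,"dz":0,"ax":0,"ay":0,"az":0,"gripper":1},{"dx":-0.2,"dy":-0.2,"dz":0,"ax":0,"ay":0,"az":0,"gripper":1},{"dx":-0.15,"dy":-0.15,"dz":0,"ax":0,"ay":0,"az":0,"gripper":1},{"dx":-0.05,"dy":-0.05,"dz":0,"ax":0,"ay":0,"az":0,"gripper":1},{"dx":0,"dy":0,"dz":0,"ax":0,"ay":0,"az":0,"gripper":1}]'

```text
clock: 21.48
eef_pos: [503.5, -237.0, 98.0]
eef_rot: [-3.141, 0.0, 1.482]
wrist_force: [-1.6, -1.4, -0.1]
finger_gap: 21.9
finger_force: 40.0
```

```bash
python3 -c "
from geo import *
goto((-33.05,-171.3),98,84.95)"; python3 meas.py
```

```text
t 21.475 pos [ 503.5 -237.    98. ] stand [ -33.3 -171.6] yaw 84.93 F [-1.6 -1.4 -0.1]
dx,dy,dz [0.009 0.005 0.   ] az deg -0.02
top red 255 [-68.2 -68.3]
top blue 65 [-3.9 22.7]
top green 242 [ -0.4 -67.4]
scene red 226 [-68.  -60.9]
scene blue 14 [-17.5 -24.3]
scene green 284 [  1.5 -69.1]
```

The blue tile is within about 0.5 mm by the calibration. Let it stand, then pull home in -x.

>>> jog_arm --commands '[{"dx":0.01,"dy":0.005,"dz":0,"ax":0,"ay":0,"az":0,"gripper":1},{"dx":0,"dy":0,"dz":0,"ax":0,"ay":0,"az":0,"gripper":1},{"dx":0,"dy":0,"dz":0,"ax":0,"ay":0,"az":0,"gripper":1},{"dx":0,"dy":0,"dz":0,"ax":0,"ay":0,"az":0,"gripper":1},{"dx":0,"dy":0,"dz":0,"ax":0,"ay":0,"az":0,"gripper":1},{"dx":0,"dy":0,"dz":0,"ax":0,"ay":0,"az":0,"gripper":1},{"dx":0,"dy":0,"dz":0,"ax":0,"ay":0,"az":0,"gripper":1},{"dx":0,"dy":0,"dz":0,"ax":0,"ay":0,"az":0,"gripper":1},{"dx":0,"dy":0,"dz":0,"ax":0,"ay":0,"az":0,"gripper":1},{"dx":0,"dy":0,"dz":0,"ax":0,"ay":0,"az":0,"gripper":1}]'

```text
clock: 22.82
eef_pos: [504.0, -236.2, 98.0]
eef_rot: [3.142, -0.0, 1.482]
wrist_force: [-0.3, 0.2, -0.5]
finger_gap: 22.4
finger_force: 40.0
```

>>> jog_arm --commands '[{"dx":0,"dy":0,"dz":0,"ax":0,"ay":0,"az":0,"gripper":1},{"dx":0,"dy":0,"dz":0,"ax":0,"ay":0,"az":0,"gripper":1},{"dx":0,"dy":0,"dz":0,"ax":0,"ay":0,"az":0,"gripper":1},{"dx":0,"dy":0,"dz":0,"ax":0,"ay":0,"az":0,"gripper":1},{"dx":0,"dy":0,"dz":0,"ax":0,"ay":0,"az":0,"gripper":1}]'

```text
clock: 23.45
eef_pos: [504.0, -236.2, 98.0]
eef_rot: [-3.142, -0.0, 1.482]
wrist_force: [-0.3, 0.3, -0.6]
finger_gap: 22.3
finger_force: 40.0
```

>>> jog_arm --commands '[{"dx":0,"dy":-0.1,"dz":0,"ax":0,"ay":0,"az":0,"gripper":1},{"dx":0,"dy":-0.2,"dz":0,"ax":0,"ay":0,"az":0,"gripper":1},{"dx":0,"dy":-0.2,"dz":0,"ax":0,"ay":0,"az":0,"gripper":1},{"dx":0,"dy":-0.1,"dz":0,"ax":0,"ay":0,"az":0,"gripper":1},{"dx":0,"dy":-0.05,"dz":0,"ax":0,"ay":0,"az":0,"gripper":1},{"dx":0,"dy":-0.05,"dz":0,"ax":0,"ay":0,"az":0,"gripper":1},{"dx":0,"dy":0,"dz":0,"ax":0,"ay":0,"az":0,"gripper":1}]'

```text
clock: 24.32
eef_pos: [477.4, -234.0, 98.2]
eef_rot: [3.138, 0.0, 1.482]
wrist_force: [11.6, -0.1, -6.7]
finger_gap: 22.0
finger_force: 40.0
```

```bash
python3 -c "
from geo import *
goto((-59.05,-171.3),98,84.95)"
```

```text
t 24.325 pos [ 477.4 -234.    98.2] stand [ -59.5 -171. ] yaw 84.94 F [11.6 -0.1 -6.7]
dx,dy,dz [-0.008  0.011  0.004] az deg -0.01
```

Home stop reached. Release, rise, and go to the inner side of the arm.

>>> jog_arm --commands '[{"dx":0,"dy":-0.03,"dz":0,"ax":0,"ay":0,"az":0,"gripper":1},{"dx":0,"dy":0,"dz":0,"ax":0,"ay":0,"az":0,"gripper":0.4},{"dx":0,"dy":0,"dz":0,"ax":0,"ay":0,"az":0,"gripper":0.4},{"dx":0,"dy":0,"dz":0,"ax":0,"ay":0,"az":0,"gripper":0.4},{"dx":0,"dy":0,"dz":0,"ax":0,"ay":0,"az":0,"gripper":0.4},{"dx":0,"dy":0,"dz":-0.6,"ax":0,"ay":0,"az":0,"gripper":0.4},{"dx":0,"dy":0,"dz":-0.8,"ax":0,"ay":0,"az":0,"gripper":0.4},{"dx":0,"dy":0,"dz":-0.6,"ax":0,"ay":0,"az":0,"gripper":0.4}]'

```text
clock: 25.32
eef_pos: [475.0, -233.8, 179.4]
eef_rot: [3.141, 0.0, 1.482]
wrist_force: [-0.1, 0.0, -0.0]
finger_gap: 56.4
finger_force: 0.0
```

>>> jog_arm --commands '[{"dx":0.75,"dy":0.12,"dz":0,"ax":0,"ay":0,"az":0,"gripper":1},{"dx":0.75,"dy":0.12,"dz":0,"ax":0,"ay":0,"az":0,"gripper":1},{"dx":0.75,"dy":0.12,"dz":0,"ax":0,"ay":0,"az":0,"gripper":1},{"dx":0.75,"dy":0.12,"dz":0,"ax":0,"ay":0,"az":0,"gripper":1},{"dx":0,"dy":0,"dz":0,"ax":0,"ay":0,"az":0,"gripper":1},{"dx":0,"dy":0,"dz":0,"ax":0,"ay":0,"az":0,"gripper":1},{"dx":0,"dy":0,"dz":0,"ax":0,"ay":0,"az":0,"gripper":1}]'

```text
clock: 26.2
eef_pos: [504.4, -116.6, 178.0]
eef_rot: [-3.141, 0.0, 1.481]
wrist_force: [0.0, -0.8, 0.2]
finger_gap: 0.3
finger_force: 0.0
```

```bash
python3 -c "
from geo import *
goto((-40,-50),96,84.95)"; python3 meas.py
```

```text
t 26.2 pos [ 504.4 -116.6  178. ] stand [-42.9 -51.7] yaw 84.87 F [ 0.  -0.8  0.2]
dx,dy,dz [0.043 0.072 2.05 ] az deg -0.08
top blue 87 [-29.4  20.7]
scene red 279 [-91.5 -68.2]
scene blue 26 [-30.5 -24.2]
scene green 285 [-25.3 -68.1]
```

>>> jog_arm --commands '[{"dx":0,"dy":0.07,"dz":0.75,"ax":0,"ay":0,"az":0,"gripper":1},{"dx":0,"dy":0,"dz":0.75,"ax":0,"ay":0,"az":0,"gripper":1},{"dx":0,"dy":0,"dz":0.55,"ax":0,"ay":0,"az":0,"gripper":1},{"dx":0.3,"dy":0,"dz":0,"ax":0,"ay":0,"az":0,"gripper":1},{"dx":0.3,"dy":0,"dz":0,"ax":0,"ay":0,"az":0,"gripper":1},{"dx":0.2,"dy":0,"dz":0,"ax":0,"ay":0,"az":0,"gripper":1},{"dx":0.1,"dy":0,"dz":0,"ax":0,"ay":0,"az":0,"gripper":1}]'

```text
clock: 27.18
eef_pos: [511.0, -79.7, 96.8]
eef_rot: [3.14, 0.0, 1.483]
wrist_force: [-0.0, -0.2, 0.9]
finger_gap: 0.5
finger_force: 0.4
```

>>> jog_arm --commands '[{"dx":0.45,"dy":-0.024,"dz":0,"ax":0,"ay":0,"az":0.5,"gripper":1},{"dx":0.45,"dy":-0.024,"dz":0,"ax":0,"ay":0,"az":0.5,"gripper":1},{"dx":0.45,"dy":-0.024,"dz":0,"ax":0,"ay":0,"az":0.5,"gripper":1},{"dx":0.45,"dy":-0.024,"dz":0,"ax":0,"ay":0,"az":0.5,"gripper":1},{"dx":0.45,"dy":-0.024,"dz":0,"ax":0,"ay":0,"az":0.5,"gripper":1},{"dx":0.45,"dy":-0.024,"dz":0,"ax":0,"ay":0,"az":0.5,"gripper":1}]'

```text
clock: 27.92
eef_pos: [537.7, 23.8, 96.4]
eef_rot: [3.141, -0.0, 0.956]
wrist_force: [0.1, -1.6, -0.4]
finger_gap: 0.6
finger_force: 0.5
```

```bash
cat > ang.py <<'E'
from geo import *
s=manip.read_state();q=st(s['eef_pos'])-[165.5,.5];print('tool angle',np.degrees(np.arctan2(q[1],-q[0])).round(2),'r',np.hypot(*q).round(1),'axis theta',(84.95-np.degrees(s['eef_rot'][2])).round(2),'z',s['eef_pos'][2].round(1),'F',s['wrist_force'].round(1))
E
python3 ang.py
```

```text
tool angle 25.79 r 208.3 axis theta 30.19 z 96.4 F [ 0.1 -1.6 -0.4]
```

>>> jog_arm --commands '[{"dx":0.45,"dy":-0.024,"dz":0,"ax":0,"ay":0,"az":0.5,"gripper":1},{"dx":0.45,"dy":-0.024,"dz":0,"ax":0,"ay":0,"az":0.5,"gripper":1},{"dx":0.45,"dy":-0.024,"dz":0,"ax":0,"ay":0,"az":0.5,"gripper":1},{"dx":0.45,"dy":-0.024,"dz":0,"ax":0,"ay":0,"az":0.5,"gripper":1},{"dx":0.45,"dy":-0.024,"dz":0,"ax":0,"ay":0,"az":0.5,"gripper":1},{"dx":0.45,"dy":-0.024,"dz":0,"ax":0,"ay":0,"az":0.5,"gripper":1},{"dx":0.3,"dy":-0.02,"dz":0,"ax":0,"ay":0,"az":0.35,"gripper":1},{"dx":0,"dy":0,"dz":0,"ax":0,"ay":0,"az":0,"gripper":1}]'

```text
clock: 28.92
eef_pos: [623.1, 105.7, 96.0]
eef_rot: [-3.142, -0.0, 0.375]
wrist_force: [-0.5, -0.5, -0.7]
finger_gap: 0.3
finger_force: 0.0
```

```bash
python3 ang.py
```

```text
tool angle 58.59 r 210.5 axis theta 63.47 z 96.0 F [-0.5 -0.5 -0.7]
```

>>> jog_arm --commands '[{"dx":0.15,"dy":-0.01,"dz":0,"ax":0,"ay":0,"az":0.17,"gripper":1},{"dx":0.15,"dy":-0.01,"dz":0,"ax":0,"ay":0,"az":0.17,"gripper":1},{"dx":0.08,"dy":0,"dz":0,"ax":0,"ay":0,"az":0.1,"gripper":1}]'

```text
clock: 29.3
eef_pos: [637.2, 111.4, 96.1]
eef_rot: [-3.142, -0.0, 0.296]
wrist_force: [-0.8, 0.3, -0.0]
finger_gap: 0.5
finger_force: 0.4
```

>>> jog_arm --commands '[{"dx":0.05,"dy":0,"dz":0,"ax":0,"ay":0,"az":0,"gripper":1},{"dx":0.03,"dy":0,"dz":0,"ax":0,"ay":0,"az":0,"gripper":1}]'

```text
clock: 29.55
eef_pos: [638.5, 111.8, 96.0]
eef_rot: [-3.141, 0.004, 0.298]
wrist_force: [-17.4, -4.8, 8.1]
finger_gap: 0.3
finger_force: 9.0
```

```bash
python3 ang.py
```

```text
tool angle 63.11 r 209.8 axis theta 67.9 z 96.0 F [-17.4  -4.8   8.1]
```

At the parking stop (68.6°, 18 N). One small press more, then back off and rise.

>>> jog_arm --commands '[{"dx":0.03,"dy":0,"dz":0,"ax":0,"ay":0,"az":0,"gripper":1},{"dx":0,"dy":0,"dz":0,"ax":0,"ay":0,"az":0,"gripper":1}]'

```text
clock: 29.8
eef_pos: [638.6, 111.8, 96.0]
eef_rot: [-3.141, 0.007, 0.298]
wrist_force: [-21.5, -6.0, 10.1]
finger_gap: 0.6
finger_force: 11.5
```

>>> jog_arm --commands '[{"dx":-0.3,"dy":0,"dz":0,"ax":0,"ay":0,"az":0,"gripper":1},{"dx":-0.5,"dy":0,"dz":0,"ax":0,"ay":0,"az":0,"gripper":1},{"dx":0,"dy":0,"dz":-0.8,"ax":0,"ay":0,"az":0,"gripper":1},{"dx":0,"dy":0,"dz":-0.8,"ax":0,"ay":0,"az":0,"gripper":1},{"dx":0,"dy":0,"dz":-0.8,"ax":0,"ay":0,"az":0,"gripper":1},{"dx":-0.9,"dy":-0.6,"dz":0,"ax":0,"ay":0,"az":0,"gripper":1},{"dx":-0.9,"dy":-0.6,"dz":0,"ax":0,"ay":0,"az":0,"gripper":1},{"dx":-0.9,"dy":-0.6,"dz":0,"ax":0,"ay":0,"az":0,"gripper":1},{"dx":-0.9,"dy":0,"dz":0,"ax":0,"ay":0,"az":0,"gripper":1},{"dx":-0.5,"dy":0,"dz":0,"ax":0,"ay":0,"az":0,"gripper":1}]'

```text
clock: 31.05
eef_pos: [431.5, 123.9, 192.4]
eef_rot: [3.141, -0.001, 0.298]
wrist_force: [0.6, -0.5, 0.8]
finger_gap: 0.4
finger_force: 0.0
```

>>> jog_arm --commands '[{"dx":0,"dy":-1,"dz":0,"ax":0,"ay":0,"az":0,"gripper":1},{"dx":0,"dy":-1,"dz":0,"ax":0,"ay":0,"az":0,"gripper":1},{"dx":0,"dy":-1,"dz":0,"ax":0,"ay":0,"az":0,"gripper":1},{"dx":0,"dy":-1,"dz":0,"ax":0,"ay":0,"az":0,"gripper":1},{"dx":0,"dy":-1,"dz":0,"ax":0,"ay":0,"az":0,"gripper":1},{"dx":0,"dy":0,"dz":0,"ax":0,"ay":0,"az":0,"gripper":1}]'

```text
clock: 31.8
eef_pos: [373.4, 316.9, 192.0]
eef_rot: [-3.141, -0.0, 0.3]
wrist_force: [0.6, -0.7, 0.2]
finger_gap: 0.3
finger_force: 0.0
```

```bash
python3 meas.py; python3 - <<'E'
from geo import *
a=cv2.imread('pics/m_scene.png');b=cv2.imread('pics/m_top.png')
cv2.imwrite('pics/v10.png',cv2.hconcat([cv2.resize(a[155:290,165:315],(400,360),interpolation=2),cv2.resize(b[135:245,220:340],(393,360),interpolation=2)]))
c=cams.camera('top')
q=wd((165.5-165*np.cos(1.2),.5+165*np.sin(1.2)));p=proj(c,np.r_[q,139]);print('cam parked expected in v10',400+(p[0]-220)*393/120,(p[1]-135)*360/110)
E
```

```text
top red 255 [-93.5 -66.4]
top blue 248 [-26.    1.1]
top green 244 [-26.  -66.8]
scene red 291 [-92.1 -67.3]
scene blue 30 [-43.3 -17.2]
scene green 280 [-25.1 -68.2]
cam parked expected in v10 478.3269559322984 84.46874589543269
```

View pics/v10.png

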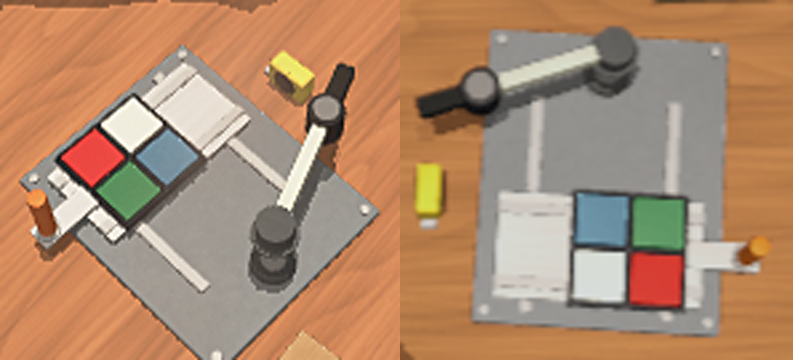

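Carrier home, all tiles in their pockets, bystanders in place; the camera is at (480,89) in the right half, near the parked prediction (478,84). I'll check the arm angle numerically from the white beam.

```bash
python3 - <<'E'
from geo import *
for n in CR:
    c=cams.camera(n);x0,y0,x1,y1=BOX[n];h=cv2.cvtColor(c['image'],cv2.COLOR_RGB2HSV)
    a=wd((165.5-45*np.cos(1.2),.5+45*np.sin(1.2)));b=wd((165.5-135*np.cos(1.2),.5+135*np.sin(1.2)))
    roi=np.zeros(h.shape[:2],np.uint8);cv2.line(roi,*[tuple(int(v) for v in proj(c,np.r_[q,130]).round()) for q in(a,b)],255,15)
    m=cv2.inRange(h,(20,8,170),(60,70,255))&roi;v,u=np.nonzero(m)
    w=np.array([unproj(c,*p,130) for p in zip(u,v)],np.float32);f=cv2.fitLine(w,cv2.DIST_HUBER,0,.01,.01).ravel()
    th=np.arctan2(f[1],f[0])-YAW;print(n,len(w),'theta',np.degrees(np.pi-th)%180, 'line y at hinge', st(w.mean(0)))
    q=st(w.mean(0))-[165.5,.5];print(np.degrees(np.arctan2(q[1],-q[0])))
E
```

```text
top 150 theta 68.90795769143674 line y at hinge [135.99114863  76.96703054]
68.89825220270016
scene 196 theta 69.34858685517261 line y at hinge [136.72699758  75.18340415]
68.93000494941681
```

The arm is at 68.9°, the 1.2 rad parking stop. Handing in.

```bash
python3 -c "
from cell import job
print(job.sign_off())"
```

```text
the job is handed in; nothing more can be done
None
```

The job is handed in at about 32 s of the 72 s: the red tile, then the blue one, stood under the pointer for over a second each (placed within about 1 mm by my measurements), the slide is fully home, the arm is on its parking stop, all four tiles are in their pockets and, in the last picture, the tape measure has not moved (I did not check the other things on the counter again).

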